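# Loosen the knurled glass-retaining ring of a microscope light base

## Robot

A 6-joint arm with a two-finger parallel gripper is mounted at the origin on the work surface. World frame = base frame: x ahead of the robot, y to its left, z up, the work surface at z = 0. Lengths are in mm, angles in rad, forces in N, time in s.
With the tool pointing down it reaches from about 325 to 875 mm from the base axis. Payload 4.4 kg.
Tool frame: the origin (TCP) lies on the centre line of the jaws, within the pads' length; the fingertips stand ahead of it and the grasp point (between the pads) lies 6 mm ahead of it (ctrl.tcp_to_tips is the z of the fingertips in the tool frame, in mm); z points along the fingers, y is the line along which they close (so a half turn about z gives the same grasp; the last joint's range is limited). The gripper opens to 85 mm and grips with 20 to 120 N. Pads are 22 mm wide; open, the fingers measure 114 mm over their backs; the gripper's body (76 mm by 85 mm) begins 54 mm behind the grasp point. The pads swing forward as they close: fully open they stand 13 mm farther back than shut.
Start: joints at [-1.458, 0.207, 1.542, -0, 1.393, -0.15], TCP at [149.364, -555.264, 256.282] pointing down, gripper open.
Joint ranges: [-2.73, 2.73], [-0.86, 2.22], [0.23, 2.46], [-1.11, 4.25], [0.08, 2.63], [-2.82, 2.82]. Speed limits (rad/s): [2.79, 2.79, 3.14, 3.14, 3.14, 3.14].

## Interface

Orientations are given as a 3x3 rotation matrix whose columns are the frame's x, y, z axes.
In Python, from plant import ctrl, sensors, optics gives the robot as it stands. Calls block until the motion is done:
- ctrl.move_ptp(position, orientation): joint-space move of the TCP to a pose.
- ctrl.move_l(position, rot=None, vel=150, threshold=None): straight line of the TCP; rot=None keeps the orientation; vel is the mean speed in mm/s. With threshold (N) it stops when the force on the tool has changed by that much, and returns True; else False.
- ctrl.set_joints(angles): joint-space move.
- ctrl.gripper_to(opening, force=None): finger opening in mm; force is the grip in N (None keeps the last); returns when the fingers have stopped.
- ctrl.hold(seconds).
- ctrl.solve_ik(position, orientation): joint angles nearest the present ones, or None.
- sensors.read_state(): the state.
- optics.grab_frame(name): name is "scene" or "side" or "wrist"; returns (picture, depth): 480x640x3 uint8, red, green, blue; 480x640 float32, mm along the optical axis (not along the pixel's ray), 0 where there is no reading.
- optics.camera_params(name): a dict with "mtx" (3x3 intrinsics, pixels), "R" (3x3) and "t" (3): a world point X has camera coordinates R X + t; the wrist camera has in their place "T_tool_cam" (4x4, takes a point from camera to tool coordinates, whose origin is the TCP and whose axes are the flange's). Camera axes: x right, y down, z forward; pixel columns grow to the right and rows downward; lengths in mm; the calibration is good to about 2 mm. A picture is of the moment at which its call begins: read the wrist's pose just before it. camera_params takes no time and is no camera call.
A pose or a line that the arm cannot do raises ctrl.MotionError and nothing moves.
- ctrl.finish_job(): hands the job in; it is judged then, once.
The state is a dict: "t": time; "q": joint angles; "qvel": joint speeds; "tau": joint torques, N m; "eef_pos": TCP position; "eef_rot": TCP orientation; "force": force on the tool from outside, world axes, zero at the start; "wrist_torque": the same for the moment, N m; "grip_width": finger opening in mm; "grasp_force": force on a finger pad.
Only numpy, scipy, OpenCV 4.12 (cv2) and the standard library are available. Lean on these libraries where they do the work, as an engineer would, in place of code of your own. Each camera call takes 0.05 s, during which the arm holds its last target. There are 200 camera calls.

## Task

The round glass of the white microscope light base is due for cleaning: loosen its black knurled retaining ring by rolling it round with the fingertips on its ribbed rim, anticlockwise seen from above, until the yellow dot has come round to the red line for the second time, and leave it there, neither short of the line nor past it. Pick nothing up, keep the light base where it stands, and leave everything around it alone.

Things in the scene. Friction and masses are not known exactly. Their poses are not given: they have to be found in the camera images.
- ring_axis (a point): Point on the vertical axis of the black knurled retaining ring, half-way up its rim: 56 mm above the table, 11 mm above the flat white top of the light base. z is up, x points from the axis to the red index line. The rim runs from 1 to 23 mm above the base top: core radius 56 mm, ten upright ribs on it out to 64 mm. Inside it sits a fixed frosted glass, 80 mm across, level with the ring's top.
- ring (a joint): Turn of the ring on the light base, rad, growing anticlockwise seen from above (loosening) and counted on over full turns: 0 is fully tight, dot at the red line; 6.28 the dot's first return to the line, 12.57 the second. It rubs with about 0.12 N m and stays where it is left; stops at 0 and 15.5. It starts loosened by 0.5 to 2.5, the dot past the line.
- dot (a point): Yellow dot, 13 mm across, on the ring's top face, 48 mm from its axis; a yellow stripe runs down the rim below it. It lies mid-way between two ribs: the ribs stand 18, 54, 90 ... degrees from it, 36 apart. Each is a half-round of radius 6 mm centred 58 mm from the axis; the gaps between are about 24 mm wide. The fine knurling is only a texture.
- index_line (a point): Inner end of the red index line, 73 mm from the ring's axis, painted on the top of the light base; the line runs 38 mm outwards.
- light_base: White light base of a stereo microscope, loose on rubber feet, 2.7 to 4.2 kg, 240 mm along its x and 320 mm along its y, flat top at 45 mm; origin under its centre. The ring's axis is 40 mm from the centre along its +y. A black dimmer knob sticks out of its -x side.
- objective: Small steel objective lens standing on its mount on the light base's front right corner (as seen from the robot, when the base is unturned), 26 mm wide, 46 mm tall; origin at its underside. Leave it alone.
- eyepiece: Black eyepiece standing on the table, 34 mm wide, 52 mm tall; origin at its underside. Leave it alone.
- dropper: Amber dropper bottle with a black cap, 32 mm wide, 75 mm tall; origin at its underside. Leave it alone.
- slide_box: Ivory slide box, open, holding glass slides (100 x 85 x 32 mm), its shallow lid folded out flat along its own +x (to 153 mm from the origin); origin under the box. Leave it alone.
- magnifier: Black hand magnifier lying flat, round end 56 mm across, 12 mm thick, handle to 88 mm along its own -x; origin at its underside. Leave it alone.
- dish: Shallow clear dish, 90 mm across, 14 mm high; origin at its underside. Leave it alone.
- lens_brush: Blue lens brush, 150 mm long, lying on the table; origin at its underside. Leave it alone.

How it is judged:
By the outcome, as a careful person would: the job done as asked, in the order asked, and still so for the second after the job is handed in, with the robot touching nothing.
It also fails if it takes over 61 s, if anything falls off the work surface, if the arm or the gripper's body presses on something with over 40 N, if the wrist force passes 120 N, or if a joint passes its speed limit or range.

## Working session

There is one attempt and no reset: what is moved stays moved. The work goes in short steps, each a Python script; the robot and the scene stay as the last script left them, time stands still between calls to the robot, and variables do not carry over. Pictures are saved under pics/ and viewed, at most 10 in all, crops included, and the job is handed in when it is done.

```bash
ls; mkdir -p pics; python3 - <<'E'
from plant import ctrl,sensors,optics
import cv2,numpy as np
ims=[]
for n in("scene","side"):
    im,d=optics.grab_frame(n); np.savez(f"pics/{n}.npz",im=im,d=d); cv2.imwrite(f"pics/{n}.png",im[:,:,::-1])
    p=optics.camera_params(n); print(n,p["mtx"].tolist(),np.round(-p["R"].T@p["t"]),np.round(p["R"],2).tolist())
s=sensors.read_state();print(s["t"],s["eef_rot"],ctrl.tcp_to_tips, s["force"])
print(optics.camera_params("wrist")["T_tool_cam"])
E
```

```text
pics
scene [[527.0875523903893, 0.0, 312.58656736979896], [0.0, 527.0875523903893, 233.5134610421662], [0.0, 0.0, 1.0]] [1365. -237.  949.] [[0.24, 0.97, 0.01], [0.69, -0.17, -0.7], [-0.68, 0.17, -0.71]]
side [[555.6558896772754, 0.0, 322.2243813648417], [0.0, 555.6558896772754, 238.30873673177797], [0.0, 0.0, 1.0]] [-64. 725. 928.] [[-0.77, -0.64, 0.02], [-0.43, 0.5, -0.75], [0.47, -0.58, -0.66]]
0.1 [[ 9.65650279e-01  2.59845121e-01 -2.26435813e-04]
 [ 2.59845010e-01 -9.65648026e-01  2.11215608e-03]
 [ 3.30176157e-04 -2.09844232e-03 -9.99997744e-01]] 25.0 [ 0.39511014 -0.73737768  0.00809151]
[[-4.63101176e-04 -9.65007456e-01 -2.62222033e-01  6.42914792e+01]
 [ 9.99999841e-01 -5.31661333e-04  1.90510492e-04 -1.61730542e-01]
 [-3.23257360e-04 -2.62221903e-01  9.65007549e-01 -1.17330586e+02]
 [ 0.00000000e+00  0.00000000e+00  0.00000000e+00  1.00000000e+00]]
```

View pics/scene.png

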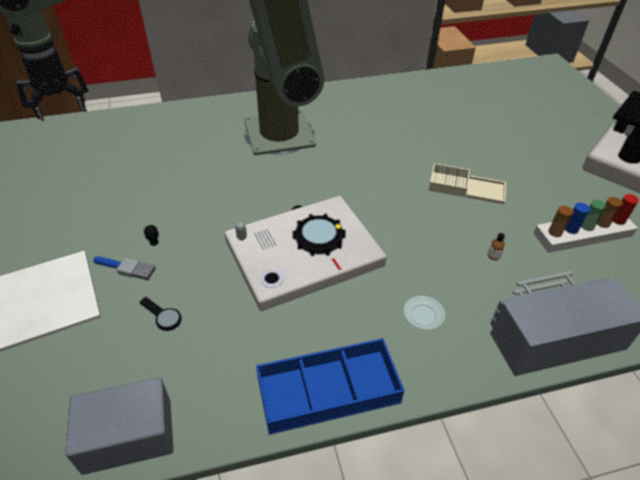

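View pics/side.png

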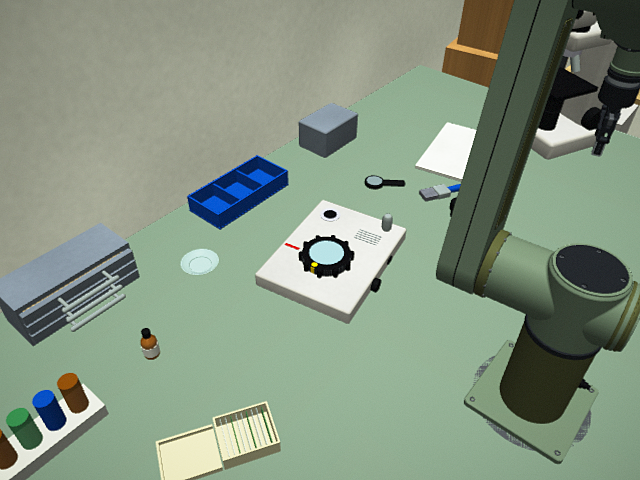

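The scene view shows the ring at about (320,234), the dot at (338,227) and the red line at (336,264). In the side view they are at (326,256), (314,267) and (291,246). The objective stands well clear of the ring. Next I'll get coarse positions from these views and move the wrist camera over the ring.

```bash
cat > h.py <<'E'
from plant import ctrl,sensors,optics
import cv2,numpy as np
def cam(name,s=None):
    p=optics.camera_params(name)
    if name!="wrist": return p["mtx"],p["R"],np.array(p["t"]).ravel()
    T=np.array(p["T_tool_cam"]); Rt=np.array(s["eef_rot"])
    Rwc=Rt@T[:3,:3]; c=Rt@T[:3,3]+np.array(s["eef_pos"])
    return p["mtx"],Rwc.T,-Rwc.T@c
def ray(c,px,z):
    K,R,t=c; C=-R.T@t; d=R.T@np.linalg.inv(K)@np.array([px[0],px[1],1.])
    return C+d*(z-C[2])/d[2]
def proj(c,X):
    K,R,t=c; v=K@(R@np.asarray(X,float)+t); return v[:2]/v[2]
def blobs(im,lo,hi,box=None,amin=4):
    hsv=cv2.cvtColor(im,cv2.COLOR_RGB2HSV)
    m=cv2.inRange(hsv,np.array(lo),np.array(hi))
    if box is not None:
        k=np.zeros_like(m);k[box[1]:box[3],box[0]:box[2]]=1;m=m*k
    n,l,st,ce=cv2.connectedComponentsWithStats(m)
    o=sorted([(int(st[i,4]),ce[i],np.argwhere(l==i)[:,::-1]) for i in range(1,n) if st[i,4]>=amin],key=lambda a:-a[0])
    return o
YEL=([22,120,100],[34,255,255]); RED=([0,150,100],[6,255,255])
def down(yaw):  # tool z down, tool x at angle yaw
    c,s=np.cos(yaw),np.sin(yaw); return np.array([[c,s,0],[s,-c,0],[0,0,-1.]])
E
python3 - <<'E'
from h import *
for n,box in(("scene",(280,200,400,290)),("side",(250,210,400,310))):
    f=np.load(f"pics/{n}.npz");c=cam(n)
    g=blobs(f["im"],[80,30,100],[110,255,255],box)
    for nm,b,z in(("glass",g,68),("yel",blobs(f["im"],*YEL,box),68),("red",blobs(f["im"],*RED,box),45)):
        print(n,nm,[(a,np.round(ce,1),np.round(ray(c,ce,z),1)) for a,ce,_ in b[:3]])
c=cam("scene")
for nm,p,z in(("socket",(271,279),45),("objective",(241,238),45)):print(nm,ray(c,p,z).round())
print(optics.camera_params("wrist")["mtx"])
E
```

```text
scene glass [(670, array([318.5, 230.9]), array([511.8,  -5.2,  68. ]))]
scene yel [(23, array([337.8, 225.9]), array([506.3,  43.8,  68. ]))]
scene red [(15, array([336.1, 263.5]), array([601.6,  13.5,  45. ]))]
side glass [(672, array([326. , 252.1]), array([514.1,  -4.5,  68. ]))]
side yel [(44, array([313.2, 266.2]), array([506.3,  49.7,  68. ]))]
side red [(31, array([291.6, 245.8]), array([605.3,  12.1,  45. ]))]
socket [ 612. -140.   45.]
objective [ 469. -186.   45.]
[[381.27606681   0.         318.8907775 ]
 [  0.         381.27606681 233.33347862]
 [  0.           0.           1.        ]]
```

```bash
cat >> h.py <<'E'
def look(name):
    s=sensors.read_state(); im,d=optics.grab_frame("wrist"); c=cam("wrist",s)
    cv2.imwrite(f"pics/{name}.png",im[:,:,::-1]); np.savez(f"pics/{name}.npz",im=im,d=d,K=c[0],R=c[1],t=c[2])
    g=blobs(im,[80,25,80],[115,255,255],amin=500)
    # glass centre: ellipse of its hull, on plane z=68
    hull=cv2.convexHull(g[0][2].astype(np.int32))[:,0,:]
    P=np.array([ray(c,p,68)[:2] for p in hull]); (cx,cy),r=cv2.minEnclosingCircle(P.astype(np.float32))
    A=np.c_[2*P,np.ones(len(P))]; sol=np.linalg.lstsq(A,(P**2).sum(1),rcond=None)[0]
    ctr=sol[:2]; rad=np.sqrt(sol[2]+ctr@ctr)
    out=dict(ctr=ctr,rad=rad)
    ys=[b for b in blobs(im,*YEL,amin=20)]; rs=blobs(im,*RED,amin=20)
    if ys:
        out["ydots"]=[(a,ce.round(1),ray(c,ce,68)[:2]) for a,ce,_ in ys[:3]]
    if rs:
        Q=np.array([ray(c,p,45)[:2] for p in rs[0][2]]); m=Q.mean(0); u=np.linalg.svd(Q-m)[2][0] if len(Q)<3000 else np.linalg.eigh(np.cov(Q.T))[1][:,1]
        if u@(m-ctr)<0:u=-u
        k=(Q-m)@u; out["line"]=(m+u*k.min(),m+u*k.max(),np.arctan2(u[1],u[0]),np.arctan2(*(m-ctr)[::-1]))
    return out
E
python3 - <<'E'
from h import *
ctrl.gripper_to(0,20)
ctrl.move_ptp([513,-45,200],down(np.pi/2))
print(look("w1")); s=sensors.read_state();print(s["t"],s["grip_width"],s["force"],s["q"])
E
```

```text
{'ctr': array([511.51404895,  -5.31836768]), 'rad': np.float64(40.01236517740473), 'ydots': [(431, array([310.9,  90.8]), array([506.50206908,  43.03232633]))], 'line': (array([583.90252732,   8.89114736]), array([619.88062165,  15.93490098]), np.float64(0.19333358541057274), np.float64(0.19373155262017894))}
3.1667 -0.21129056166863566 [ 0.66466747  0.24271449 -0.30885259] [-2.57234619e-01  1.34413186e-01  1.74738083e+00 -2.36143412e-04
  1.25941527e+00 -2.55647981e-01]
```

View pics/w1.png

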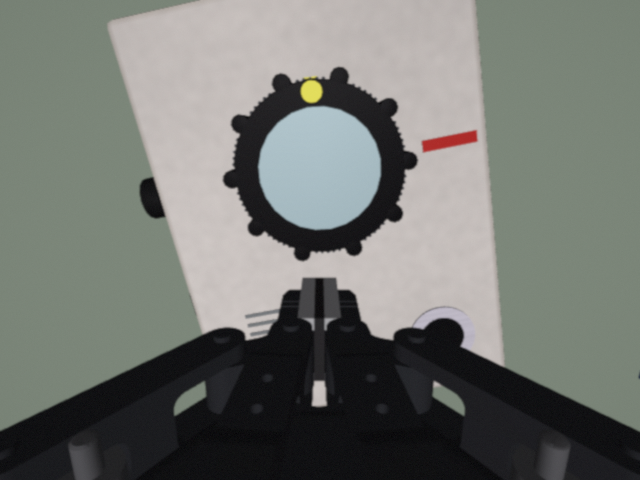

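The wrist view shows the ring centred at (320,168), the dot at (311,91), the red line from (423,146) to (477,136), and the closed fingertips at (319,290). The radii come out right: glass 40.0, dot 48.6, line end 73.8 mm. The ring stands at 1.48 rad, so 11.08 rad remains. I'll check the fingertip shape from the depth image.

```bash
python3 - <<'E'
from h import *
f=np.load("pics/w1.npz");K=f["K"];d=f["d"];T=np.array(optics.camera_params("wrist")["T_tool_cam"])
for v in (281,290,296,303,312,325,345):
    print(v,[tuple((T@np.r_[np.linalg.inv(K)@[u,v,1]*d[v,u],1])[:3].round().astype(int)) for u in (285,293,299,305,312,328,334,341,350,356)])
E
```

```text
281 [(np.int64(-46), np.int64(-28), np.int64(156)), (np.int64(-46), np.int64(-22), np.int64(155)), (np.int64(-46), np.int64(-17), np.int64(155)), (np.int64(11), np.int64(-7), np.int64(16)), (np.int64(11), np.int64(-5), np.int64(17)), (np.int64(10), np.int64(2), np.int64(18)), (np.int64(10), np.int64(4), np.int64(18)), (np.int64(-46), np.int64(15), np.int64(156)), (np.int64(-46), np.int64(22), np.int64(155)), (np.int64(-46), np.int64(26), np.int64(155))]
290 [(np.int64(-54), np.int64(-28), np.int64(155)), (np.int64(7), np.int64(-12), np.int64(18)), (np.int64(7), np.int64(-9), np.int64(17)), (np.int64(10), np.int64(-7), np.int64(9)), (np.int64(11), np.int64(-4), np.int64(8)), (np.int64(11), np.int64(1), np.int64(8)), (np.int64(11), np.int64(3), np.int64(9)), (np.int64(6), np.int64(7), np.int64(18)), (np.int64(-54), np.int64(22), np.int64(156)), (np.int64(-54), np.int64(27), np.int64(157))]
296 [(np.int64(7), np.int64(-14), np.int64(11)), (np.int64(6), np.int64(-12), np.int64(13)), (np.int64(7), np.int64(-9), np.int64(13)), (np.int64(10), np.int64(-7), np.int64(4)), (np.int64(11), np.in
[... 1307 characters left out ...]
 np.int64(-4), np.int64(-12)), (np.int64(12), np.int64(1), np.int64(-19)), (np.int64(12), np.int64(2), np.int64(-18)), (np.int64(14), np.int64(4), np.int64(-22)), (np.int64(13), np.int64(7), np.int64(-21)), (np.int64(12), np.int64(9), np.int64(-18))]
345 [(np.int64(12), np.int64(-11), np.int64(-30)), (np.int64(12), np.int64(-9), np.int64(-29)), (np.int64(12), np.int64(-7), np.int64(-29)), (np.int64(12), np.int64(-6), np.int64(-29)), (np.int64(6), np.int64(-4), np.int64(-20)), (np.int64(10), np.int64(1), np.int64(-26)), (np.int64(12), np.int64(2), np.int64(-29)), (np.int64(11), np.int64(4), np.int64(-28)), (np.int64(12), np.int64(6), np.int64(-29)), (np.int64(12), np.int64(8), np.int64(-29))]
```

The fingertips turn out to be a 13 mm wide nose (finger back, y about ±14) that fits the 24 mm gaps. The camera sees the pads 1.5 mm off centre, so I'll correct the axis to about (513,-5). Next I enter a gap, touch the core, and roll a first stretch.

```bash
cat >> h.py <<'E'
C=np.array([512.9,-5.2]); Z=75.5
def pose(phi,r,side,z=Z):  # side=+1: yaw=phi+pi/2 ; -1: yaw=phi-pi/2
    return [C[0]+r*np.cos(phi),C[1]+r*np.sin(phi),z],down(phi+side*np.pi/2)
def orbit(a,b,r,side,vel=80,lim=20):
    n=max(1,int(np.ceil(abs(b-a)/0.105))); fm=0
    for p in np.linspace(a,b,n+1)[1:]:
        P,R=pose(p,r,side); ctrl.move_l(P,R,vel=vel); F=np.linalg.norm(sensors.read_state()["force"]); fm=max(fm,F)
        if F>lim: print("FORCE",F,p); return p,fm
    return b,fm
E
python3 - <<'E'
from h import *
p0=-2.724
P,R=pose(p0,105,1,200); print(ctrl.solve_ik(P,R)); ctrl.move_ptp(P,R)
P,R=pose(p0,105,1); ctrl.move_l(P,R,vel=120)
P,R=pose(p0,80,1); ctrl.move_l(P,R,vel=80); ctrl.hold(.2); print(sensors.read_state()["force"])
P,R=pose(p0,67,1); h=ctrl.move_l(P,R,vel=12,threshold=3)
s=sensors.read_state(); e=np.array(s["eef_pos"])[:2]-C; print("touch",h,np.hypot(*e),s["force"],s["t"])
rt=np.hypot(*e); r=rt+2
P,R=pose(p0,r,1); ctrl.move_l(P,R,vel=30)
print(orbit(p0,-1.4,r,1,60)); s=sensors.read_state(); print(s["t"],s["force"])
im,_=optics.grab_frame("wrist"); cv2.imwrite("pics/w2.png",im[:,:,::-1])
E
```

```text
[-3.20993794e-01 -7.59804666e-02  1.96431974e+00 -4.44089210e-16
  1.25325338e+00  2.40300621e+00]
[ 0.42387099  0.01681022 -0.23092781]
touch True 69.23952647943797 [ 0.60237897  0.48020754 -0.76097928] 8.1833
(-1.4, np.float64(1.5383704493659607))
12.0083 [ 0.29447846 -0.16037282 -0.92531378]
```

View pics/w2.png

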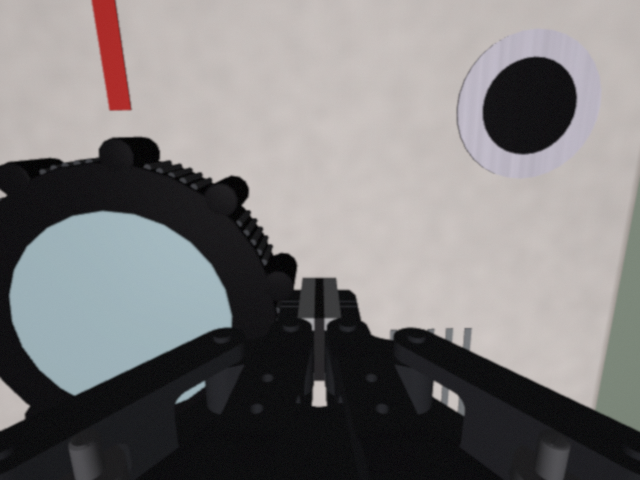

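The ring's rib, at (283,272), sits just ahead of the nose, at (300,300), and forces are small. Before continuing I'll check through the side camera that the dot moved.

```bash
cat >> h.py <<'E'
def dotang():
    o=[]
    for n,box in(("scene",(280,200,400,290)),("side",(250,210,400,310))):
        im,_=optics.grab_frame(n); b=[x for x in blobs(im,*YEL,box)]
        for x in b[:2]:
            v=ray(cam(n),x[1],68)[:2]-C; o.append((n,x[0],round(float(np.hypot(*v)),1),round(float(np.arctan2(v[1],v[0])),3)))
    return o
E
python3 - <<'E'
from h import *
d=dotang(); print("expect 2.90",d)
if any(abs(x[3]-2.9)<.25 for x in d):
    # r=71.2 from touch
    import h
    t0=sensors.read_state()["t"]
    print(orbit(-1.4,-0.6,71.2,1,110),sensors.read_state()["t"]-t0)
    # two larger steps
    for p in np.arange(-0.4,2.51,0.2):
        P,R=pose(p,71.4,1); ctrl.move_l(P,R,vel=110)
        F=np.linalg.norm(sensors.read_state()["force"])
        if F>15: print("F",F,p);break
    s=sensors.read_state();print(p,s["t"],s["force"],s["q"][5]); print("expect",round(p+.217-.314+1.674+2.724-2*np.pi,2),dotang())
E
```

```text
expect 2.90 [('scene', 20, 50.1, 2.901), ('side', 43, 53.8, 2.84)]
(-0.6, np.float64(1.0975361730009727)) 2.0
2.4000000000000004 19.4083 [ 0.32948466  0.54149993 -0.13571035] -2.4893476821964007
expect 0.42 [('scene', 29, 47.9, 0.472), ('scene', 5, 63.8, 0.343), ('side', 26, 50.4, 0.424)]
```

```bash
cat >> h.py <<'E'
def flip(phi,side,r=71.4):
    """pull out at phi, turn the tool half round, go back in; returns new side"""
    P,R=pose(phi,94,side); ctrl.move_l(P,R,vel=120)
    q=np.array(sensors.read_state()["q"]); q[5]+=np.pi; ctrl.set_joints(q)
    P,R=pose(phi,76,-side); ctrl.move_l(P,R,vel=100)
    P,R=pose(phi,r,-side); hit=ctrl.move_l(P,R,vel=30,threshold=4)
    e=np.array(sensors.read_state()["eef_pos"])[:2]-C; print("in",hit,np.hypot(*e),sensors.read_state()["t"]); return hit
def roll(a,b,side,r=71.4,vel=110):
    n=int(np.ceil((b-a)/0.2)); fm=0
    for p in np.linspace(a,b,n+1)[1:]:
        P,R=pose(p,r,side); ctrl.move_l(P,R,vel=vel)
        F=np.linalg.norm(sensors.read_state()["force"]); fm=max(fm,F)
        if F>15: raise SystemExit(f"F {F} {p}")
    print("at",b,"fmax",fm,sensors.read_state()["t"])
E
python3 - <<'E'
from h import *
orbit(2.4,2.33,71.4,1)
if not flip(2.33,1):
    roll(2.33,5.5,-1)
    print("expect",round(5.5-.097+1.674+2.724-4*np.pi+2*np.pi,2),dotang())
E
```

```text
in False 71.35515355919105 23.3917
at 5.5 fmax 1.2307627303203585 28.9917
expect 3.52 [('side', 28, 48.6, -2.769)]
```

```bash
python3 - <<'E'
from h import *
a=5.5-2*np.pi
orbit(5.5,5.43,71.4,-1)
if not flip(5.43-2*np.pi,-1):
    roll(a-.07,2.03,1)
    orbit(2.03,1.98,71.4,1)
    P,R=pose(1.98,95,1); ctrl.move_l(P,R,vel=120)
    P,R=pose(1.98,95,1,150); ctrl.move_l(P,R,vel=250)
    ctrl.move_ptp([513,-45,200],down(np.pi/2))
    o=look("w3"); print(o); print(sensors.read_state()["t"])
    v=o["ydots"][0][2]-o["ctr"]; print("left",o["line"][2]-np.arctan2(v[1],v[0]),o["line"][3]-np.arctan2(v[1],v[0]),np.hypot(*v))
E
```

```text
in False 71.46838569694133 32.9667
at 2.03 fmax 0.8983013676962059 38.0917
{'ctr': array([511.49839485,  -5.3451686 ]), 'rad': np.float64(40.0073707478542), 'ydots': [(384, array([396.5, 167.2]), array([560.16731595,  -2.10630504]))], 'line': (array([583.84606331,   8.95669503]), array([619.88145856,  15.83511122]), np.float64(0.18861061113631142), np.float64(0.19385762801642267))}
40.725
left 0.12215968579056245 0.12740670267067372 48.77657346095878
```

View pics/w3.png

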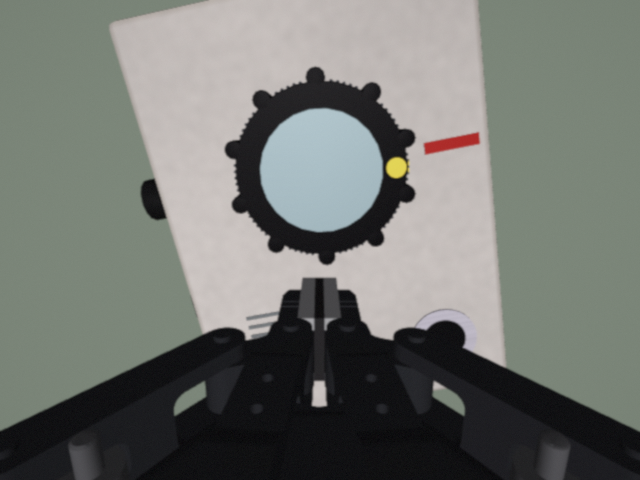

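The dot at (396,167) is 0.126 rad short of the line. The base has not moved: axis and line positions repeat to about 0.1 mm. I'll go back into the same gap and push exactly that much.

```bash
python3 - <<'E'
from h import *
P,R=pose(1.98,95,1,150); ctrl.move_ptp(P,R)
P,R=pose(1.98,95,1); ctrl.move_l(P,R,vel=150)
P,R=pose(1.98,78,1); ctrl.move_l(P,R,vel=120)
P,R=pose(1.98,71.4,1); print(ctrl.move_l(P,R,vel=40,threshold=4))
orbit(1.98,2.03,71.4,1,40); orbit(2.03,2.156,71.4,1,25); 
orbit(2.156,2.09,71.4,1,40)
P,R=pose(2.09,95,1); ctrl.move_l(P,R,vel=120)
P,R=pose(2.09,95,1,150); ctrl.move_l(P,R,vel=250)
ctrl.move_ptp([513,-45,200],down(np.pi/2))
o=look("w4"); v=o["ydots"][0][2]-o["ctr"]; print(o["ctr"],"left",o["line"][2]-np.arctan2(v[1],v[0]),o["line"][3]-np.arctan2(v[1],v[0]),np.hypot(*v),sensors.read_state()["t"])
E
```

```text
False
[511.52400331  -5.32975136] left 0.005535007146561577 0.008806288813342306 48.72278812787713 47.175
```

View pics/w4.png

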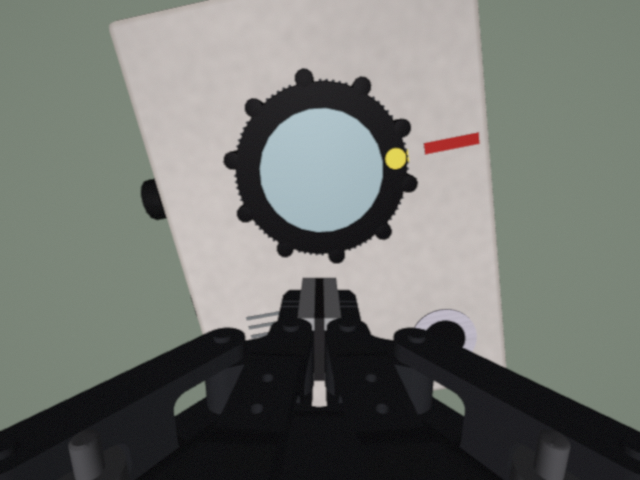

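The dot, at (396,159), is within about 0.4° of the line once the height difference is accounted for. The base is unmoved and the gripper is clear at 47 s, so I'm handing in.

```bash
python3 -c "
from plant import ctrl
print(ctrl.finish_job())"
```

```text
the job is handed in; nothing more can be done
None
```

The retaining ring is loosened anticlockwise to the yellow dot's second return to the red line, measured about 0.4° short of it; the light base stayed where it stood, nothing else was touched, and I handed the job in at about 47 s.

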